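# Flip the stock tags to match the bins

## Task

Each parts bin on the stock board has a hinged tag in front of it. With a fingertip, gently push over the tags that are wrong, so that every full bin's tag leans towards its bin and shows its disc, and the tag of the bin that is not full leans away from its bin, towards the robot, and shows its bar. Do not lean on the bins or the board, and leave the spray can, tape roll and screwdriver where they are.

Things in the scene. Friction and masses are not known exactly. Their poses are not given: they have to be found in the camera images.
- tag_a (a joint): tilt of flip tag A, a plate 76 mm wide, 60 mm from hinge to free edge, 4 mm thick, about 25 g, white plastic, hinged along its bottom edge. 0: leans 25 deg from upright towards the robot, on its stop, bar mark up (reorder). 0.44: upright. 0.87: leans 25 deg towards its bin, disc mark up (in stock). Turns freely: pushed a little past upright it falls to that side by its own weight within 1 s
- hinge_a (a point): middle of the hinge line of tag A, 18 mm above the board, 30 mm above the table. x axis: level, from the tag straight to its bin; y: along the hinge; z up. The tag's low steel stand (44 x 98 mm) rises at most 7 mm above this line, only at its two ends (42 to 50 mm from the middle). Marks on the tag: a dark 42 mm disc on one face, a dark 60 x 12 mm bar on the other
- tag_b (a joint): tilt of flip tag B, a plate 76 mm wide, 60 mm from hinge to free edge, 4 mm thick, about 25 g, white plastic, hinged along its bottom edge. 0: leans 25 deg from upright towards the robot, on its stop, bar mark up (reorder). 0.44: upright. 0.87: leans 25 deg towards its bin, disc mark up (in stock). Turns freely: pushed a little past upright it falls to that side by its own weight within 1 s
- hinge_b (a point): middle of the hinge line of tag B, 18 mm above the board, 30 mm above the table. x axis: level, from the tag straight to its bin; y: along the hinge; z up. The tag's low steel stand (44 x 98 mm) rises at most 7 mm above this line, only at its two ends (42 to 50 mm from the middle). Marks on the tag: a dark 42 mm disc on one face, a dark 60 x 12 mm bar on the other
- tag_c (a joint): tilt of flip tag C, a plate 76 mm wide, 60 mm from hinge to free edge, 4 mm thick, about 25 g, white plastic, hinged along its bottom edge. 0: leans 25 deg from upright towards the robot, on its stop, bar mark up (reorder). 0.44: upright. 0.87: leans 25 deg towards its bin, disc mark up (in stock). Turns freely: pushed a little past upright it falls to that side by its own weight within 1 s
- hinge_c (a point): middle of the hinge line of tag C, 18 mm above the board, 30 mm above the table. x axis: level, from the tag straight to its bin; y: along the hinge; z up. The tag's low steel stand (44 x 98 mm) rises at most 7 mm above this line, only at its two ends (42 to 50 mm from the middle). Marks on the tag: a dark 42 mm disc on one face, a dark 60 x 12 mm bar on the other
- board: flat wooden stock board, 340 (x) x 420 (y) x 12 mm, fixed on the table; origin at the centre of its underside, y along the row of tags. Three tags stand in a row 100 mm on the robot's side of its centre, 125 mm apart; behind each, 175 mm farther along the board's x, stands one bin. Which tag and which bin stand where changes from run to run
- bin_bolts_mid (a point): blue open-topped parts bin, 110 mm deep (x) x 100 mm wide (y) x 60 mm high, fixed on the board; this point is its centre, 30 mm above its underside. It belongs to the tag straight in front of it, on the robot's side (front wall 120 mm from that tag's hinge line). FULL: heaped with steel bolts to 70 mm above its underside
- bin_plugs_mid (a point): blue open-topped parts bin, 110 mm deep (x) x 100 mm wide (y) x 60 mm high, fixed on the board; this point is its centre, 30 mm above its underside. It belongs to the tag straight in front of it, on the robot's side (front wall 120 mm from that tag's hinge line). FULL: heaped with grey wall plugs to 70 mm above its underside
- bin_spent_mid (a point): blue open-topped parts bin, 110 mm deep (x) x 100 mm wide (y) x 60 mm high, fixed on the board; this point is its centre, 30 mm above its underside. It belongs to the tag straight in front of it, on the robot's side (front wall 120 mm from that tag's hinge line). NOT full: empty but for one leftover bolt on its floor
- spray: bystander: upright spray can, 52 mm diameter, 170 mm tall, loose on the table beside the board; origin at the centre of its underside
- tape: bystander: roll of tape, 100 mm outside diameter, 48 mm tall, loose on the table beside the board; origin at the centre of its underside
- driver: bystander: screwdriver, 200 mm long, 26 mm thick, lying loose on the table along the robot's side of the board; origin under its middle

How it is judged:
By the outcome, as a careful person would: the job done as asked, in the order asked, and still so for the second after the job is handed in, with the robot touching nothing.
It also fails if it takes over 64 s, if anything falls off the work surface, if the arm or the gripper's body presses on something with over 40 N, if the wrist force passes 120 N, or if a joint passes its speed limit or range.

## Robot

A 7-joint arm with a two-finger parallel gripper is mounted at the origin on the work surface. World frame = base frame: x ahead of the robot, y to its left, z up, the work surface at z = 0. Lengths are in mm, angles in degrees, forces in N, time in s.
With the tool pointing down it reaches from about 425 to 875 mm from the base axis. Payload 4.7 kg.
Tool frame: the origin (TCP) lies between the finger pads; the fingertips stand 17 mm ahead of it and the grasp point (between the pads) lies 2 mm behind it; x points along the fingers, y is the direction in which the jaws open and shut, and the axes are right-handed (so a half turn about x gives the same grasp; the last joint's range is limited). The gripper opens to 87 mm and grips with 3 to 60 N. Pads are 19 mm wide; open, the fingers measure 117 mm over their backs; the gripper's body (75 mm by 190 mm) begins 51 mm behind the grasp point.
Start: joints at [-64.509, 18.392, -4.016, 83.108, 1.295, 78.541, -3.26], TCP at [271.466, 590.618, 239.587] pointing down, gripper open.
Joint ranges: [-163.93, 163.93], [-17.29, 119.83], [-79.2, 71.16], [3.27, 140.29], [-89.18, 269.18], [5.43, 117.66], [-154.24, 154.24]. Speed limits (degrees/s): [147.25, 147.25, 180, 180, 180, 180, 180].

## Interface

Orientations are given as [roll, pitch, yaw] about the fixed x, y, z axes, in that order (R = Rz(yaw) Ry(pitch) Rx(roll)).
In Python, from bench import ctrl gives the robot as it stands. The module is installed in compiled form; this text tells all that it offers.
- The arm moves only by the tool apply_moves, never from a script. Its argument "motion" is a list of rows, each an object with "dp": the shift along the world's x, y, z in mm, a list of three; "rotation": the turn, a rotation vector about the world's x, y, z in rad, a list of three; "claw": the finger opening in mm, from 0 to 87. A call has 1 to 8 rows; each row is the pose to reach, as a shift and turn from the pose commanded when the call began; what a row does not reach only later rows make up. A row lasts 1/8 s, in which the tool goes at most 62.5 mm and 10.7 degrees, less where a joint would pass 70% of its speed; a pose out of reach is approached as far as the arm can. A call with a gripper value outside its range is refused whole. The fingers move at their own pace and stop on an object; "newtons" is the grip in N (left out, the last holds). Time passes only in rows, so rows that repeat a pose let the fingers close. It gives the time, the measured TCP pose, the force and the opening at its end, in the units of the state.
- ctrl.observe(): the state, without advancing time (a new reading comes with each control period).
- ctrl.read_camera(name): name is "side" or "top" or "wrist"; returns the picture (384x512x3 uint8, red, green, blue); there is no depth.
- ctrl.camera_info(name): a dict with "fovy" (degrees; the focal length in pixels is half the picture's height over the tangent of half this angle, whatever the lens; pixels are square), "cx", "cy" (the principal point, pixels), "rvec" (rotation vector, rad) and "tvec" (3), from world to camera coordinates, as OpenCV has them; the wrist camera has in their place "mount" (4x4, takes a point from camera to tool coordinates, whose origin is the TCP and whose axes are the tool frame's). Camera axes: x right, y down, z forward; pixel columns grow to the right and rows downward; lengths in mm; the calibration is good to about 2 mm. A picture is of the moment at which its call begins: read the wrist's pose just before it. camera_info takes no time and is no camera call.
- ctrl.hand_in(): hands the job in, once; it reports no verdict.
The state is a dict: "t": time; "joint_positions": joint angles; "qvel": joint speeds; "tau": joint torques, N m; "tcp_pos": TCP position; "orientation": TCP orientation; "wrist_force": force on the tool from outside, world axes, zero at the start; "wrist_torque": the same for the moment, N m; "finger_gap": finger opening in mm.
Only numpy, scipy, OpenCV 4.12 (cv2) and the standard library are available. Lean on these libraries where they do the work, as an engineer would, in place of code of your own. Each camera call takes 0.05 s, during which the arm holds its last target.

## Working session

There is one attempt and no reset: what is moved stays moved. The work goes in short steps, Python scripts to look and compute and a tool call to move; the robot and the scene stay as the last step left them, time stands still between calls to the robot, and variables do not carry over. Pictures are saved under pics/ and viewed, and the job is handed in when it is done.

Besides the shell and the picture viewer there is one more tool, called after "Emit:" as name(argument=value, ...), one argument or row to a line, values as JSON. apply_moves: Moves the arm, as the interface text tells. Its arguments: {"type":"object","properties":{"motion":{"type":"array","items":{"type":"object","properties":{"dp":{"type":"array","items":{"type":"number"}},"rotation":{"type":"array","items":{"type":"number"}},"claw":{"type":"number"}}}},"newtons":{"type":"number"}},"required":["motion"]}

```bash
mkdir -p pics; python3 - <<'E'
from bench import ctrl
import cv2
print(ctrl.observe())
for n in ["side","top","wrist"]:
    print(n,ctrl.camera_info(n))
for n in ["side","top"]:
    im=ctrl.read_camera(n); cv2.imwrite(f"pics/{n}0.png",im[:,:,::-1])
E
```

```text
{'t': 0.0, 'joint_positions': array([-64.50985011,  18.43892522,  -4.01550533,  83.17439289,
         1.29257079,  78.53848553,  -3.26137966]), 'qvel': array([ 0.13031151, -0.05685905,  0.01397236,  0.1089082 , -0.03543741,
       -0.02371894,  0.02963192]), 'tau': array([-1.44657802e-04, -4.91281199e+01, -4.04041372e-01, -3.12529457e+01,
       -6.39271550e-02,  4.36902686e-02,  1.96388032e-04]), 'tcp_pos': array([271.2512578 , 590.14134804, 238.46742358]), 'orientation': array([ -88.25938032,   89.89325073, -112.94168127]), 'wrist_force': array([0.94929383, 1.39429398, 0.07669564]), 'wrist_torque': array([ 0.02745657, -0.01499709,  0.01680013]), 'finger_gap': 87.02003349869804}
side {'fovy': 54.31044097032986, 'cx': 252.47150516787417, 'cy': 195.43745043666402, 'rvec': array([ 0.90990938, -2.35630393,  1.24958463]), 'tvec': array([440.94027919, 286.70605948, 526.62911981])}
top {'fovy': 44.39567396489484, 'cx': 254.50065169461644, 'cy': 195.70096329909637, 'rvec': array([ 2.11681374, -2.1782641 ,  0.13951977]), 'tvec': array([  43.29299241,  586.60023847, 1041.52631213])}
wrist {'fovy': 66.87656149892554, 'cx': 256.0476869596602, 'cy': 192.74433094029163, 'mount': array([[-5.47585700e-04, -2.89328951e-01,  9.57229574e-01,
        -1.43920812e+02],
       [ 9.99999840e-01, -2.92426061e-04,  4.83664838e-04,
         7.38264538e-02],
       [ 1.39980634e-04,  9.57229686e-01,  2.89329065e-01,
        -8.05669650e+01],
       [ 0.00000000e+00,  0.00000000e+00,  0.00000000e+00,
         1.00000000e+00]])}
```

View pics/side0.png

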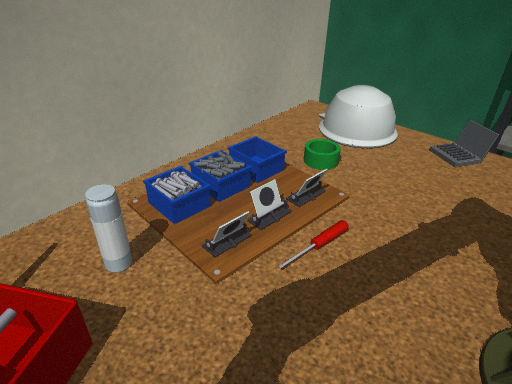

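View pics/top0.png

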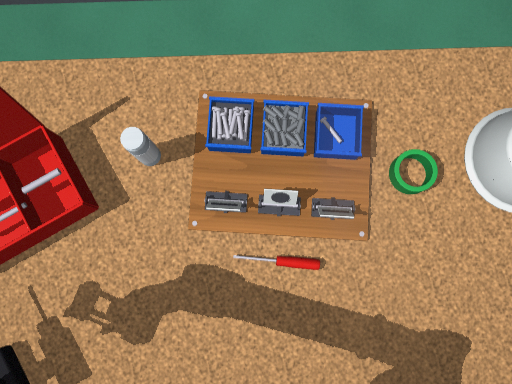

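```bash
cat > h.py <<'E'
import numpy as np, cv2
from bench import ctrl
def K(n):
    c=ctrl.camera_info(n); f=192/np.tan(np.radians(c['fovy']/2)); return np.array([[f,0,c['cx']],[0,f,c['cy']],[0,0,1]]),c
def ray(n,u,v):
    k,c=K(n); R=cv2.Rodrigues(c['rvec'])[0]; C=-R.T@c['tvec']; d=R.T@np.linalg.inv(k)@[u,v,1]; return C,d
def onz(n,u,v,z):
    C,d=ray(n,u,v); return C+d*(z-C[2])/d[2]
def proj(n,P):
    k,c=K(n); return cv2.projectPoints(np.array(P,float).reshape(-1,1,3),c['rvec'],c['tvec'],k,None)[0].reshape(-1,2)
E
python3 - <<'E'
import cv2
t=cv2.imread('pics/top0.png')[80:275,180:380]; s=cv2.imread('pics/side0.png')[130:285,120:360]
cv2.imwrite('pics/tz.png',cv2.resize(t,None,fx=3,fy=3,interpolation=cv2.INTER_CUBIC)); cv2.imwrite('pics/sz.png',cv2.resize(s,None,fx=3.3,fy=3.3,interpolation=cv2.INTER_CUBIC))
from h import *
for n,u,v in [("top",205,96),("top",366,105),("top",362,234),("top",194,223)]: print(onz(n,u,v,12).round(1))
E
```

```text
[839.6 140.1  12. ]
[ 804.9 -249.1   12. ]
[ 494.2 -221.1   12. ]
[531.1 170.2  12. ]
```

View pics/tz.png

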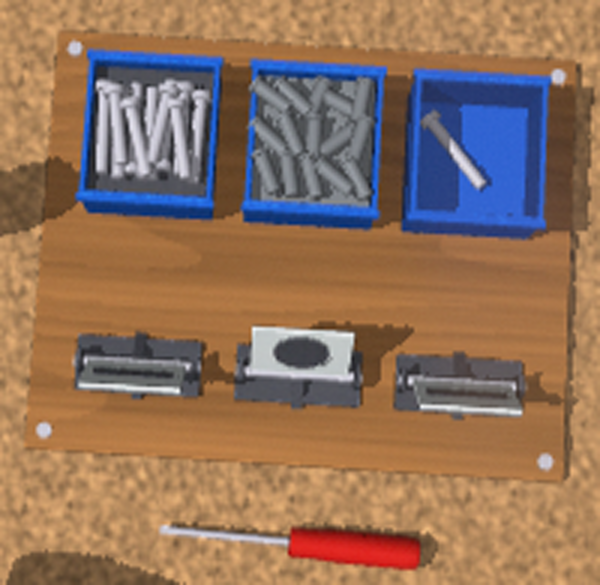

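View pics/sz.png

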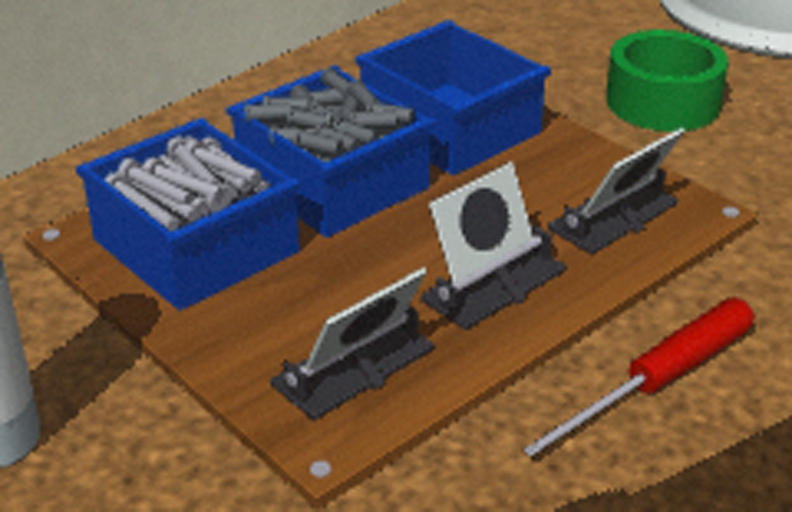

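```bash
python3 - <<'E'
from h import *
from scipy.spatial.transform import Rotation as Rn
s=ctrl.observe(); R=Rn.from_euler('xyz',s['orientation'],degrees=True).as_matrix(); print(R.round(2))
a=np.radians(-5.2); B=np.array([[np.cos(a),-np.sin(a)],[np.sin(a),np.cos(a)]]); c=np.array([667.4,-40.])
for y in(125,0,-125):
    h=c+B@[-100,y]; print('hinge',h.round(1),proj('top',[[*h,30]]).round(1),proj('side',[[*h,30]]).round(1))
print('can base',onz('top',150,158,0),'top',onz('top',133,138,170), onz('side',118,262,0))
E
```

```text
[[-0.    0.42  0.91]
 [-0.    0.91 -0.42]
 [-1.   -0.    0.  ]]
hinge [579.1  93.5] [[225.7 200.7]] [[226.8 233.4]]
hinge [567.8 -30.9] [[279.6 204. ]] [[269.9 209.1]]
hinge [ 556.5 -155.4] [[333.6 207.4]] [[306.2 188.6]]
can base [692.3982151  276.50915025   0.        ] top [696.99772052 272.67712737 170.        ] [700.56709414 275.75548877   0.        ]
```

Emit:
apply_moves(
  motion=[
    {"dp": [24, -50, 0], "rotation": [0, 0, 0.1], "claw": 0},
    {"dp": [48, -100, 0], "rotation": [0, 0, 0.2], "claw": 0},
    {"dp": [72, -150, 0], "rotation": [0, 0, 0.3], "claw": 0},
    {"dp": [96, -200, 0], "rotation": [0, 0, 0.345], "claw": 0},
    {"dp": [120, -250, 0], "rotation": [0, 0, 0.345], "claw": 0},
    {"dp": [144, -300, 0], "rotation": [0, 0, 0.345], "claw": 0},
    {"dp": [168, -350, 0], "rotation": [0, 0, 0.345], "claw": 0},
    {"dp": [192, -400, 0], "rotation": [0, 0, 0.345], "claw": 0},
  ],
)

```text
t: 1.1
tcp_pos: [463.8, 188.8, 239.4]
orientation: [138.2, 90.0, 133.3]
wrist_force: [0.8, 1.0, -0.6]
finger_gap: 14.8
```

Emit:
apply_moves(
  motion=[
    {"dp": [20, -45, 0], "claw": 0},
    {"dp": [41, -90, 0], "claw": 0},
    {"dp": [41, -90, -40], "claw": 0},
    {"dp": [41, -90, -80], "claw": 0},
    {"dp": [41, -90, -120], "claw": 0},
    {"dp": [41, -90, -155], "claw": 0},
    {"dp": [41, -90, -155], "claw": 0},
    {"dp": [41, -90, -155], "claw": 0},
  ],
)

```text
schema error: expected keys dp, rotation, claw
```

```bash
cat > look.py <<'E'
import sys
from h import *
k=sys.argv[1]
s=ctrl.observe(); print(s['t'],s['tcp_pos'],s['wrist_force'],s['finger_gap'],s['orientation'])
out=[]
for n,(a,b,c,d) in dict(side=(150,285,170,370),top=(80,275,170,400)).items():
    im=ctrl.read_camera(n)[:,:,::-1]; im=im[a:b,c:d]
    sc=400/im.shape[1]; out.append(cv2.resize(im,None,fx=sc,fy=sc,interpolation=cv2.INTER_CUBIC))
h=max(o.shape[0] for o in out); out=[cv2.copyMakeBorder(o,0,h-o.shape[0],0,0,0) for o in out]
cv2.imwrite(f'pics/{k}.png',np.hstack(out))
E
python3 look.py l1
```

```text
1.1 [463.76394287 188.82967653 239.36885364] [ 0.8378273   1.04399385 -0.55233837] 14.783415980860926 [138.17692731  89.98806796 133.26930047]
```

View pics/l1.png

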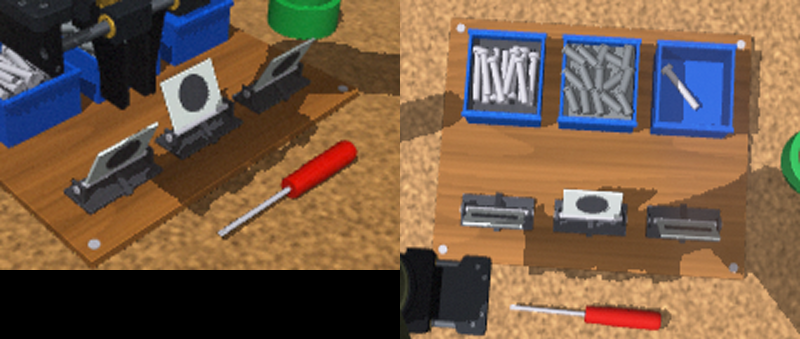

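The move was refused because rows need a rotation. The picture shows the tags unchanged, with the gripper high and to the left at about (445,290). I'll resend with the rotation included.

Emit:
apply_moves(
  motion=[
    {"dp": [20, -45, 0], "rotation": [0, 0, 0], "claw": 0},
    {"dp": [41, -90, 0], "rotation": [0, 0, 0], "claw": 0},
    {"dp": [41, -90, -40], "rotation": [0, 0, 0], "claw": 0},
    {"dp": [41, -90, -80], "rotation": [0, 0, 0], "claw": 0},
    {"dp": [41, -90, -120], "rotation": [0, 0, 0], "claw": 0},
    {"dp": [41, -90, -155], "rotation": [0, 0, 0], "claw": 0},
    {"dp": [41, -90, -155], "rotation": [0, 0, 0], "claw": 0},
    {"dp": [41, -90, -155], "rotation": [0, 0, 0], "claw": 0},
  ],
)

```text
t: 2.2
tcp_pos: [505.2, 101.0, 85.7]
orientation: [25.3, 89.9, 20.4]
wrist_force: [-0.5, -0.1, 0.1]
finger_gap: 0.5
```

```bash
python3 look.py l2
```

```text
2.2 [505.20242406 101.04238249  85.72051634] [-0.53251731 -0.09362305  0.14049362] 0.5269868721162435 [25.30371031 89.91529612 20.39874958]
```

View pics/l2.png

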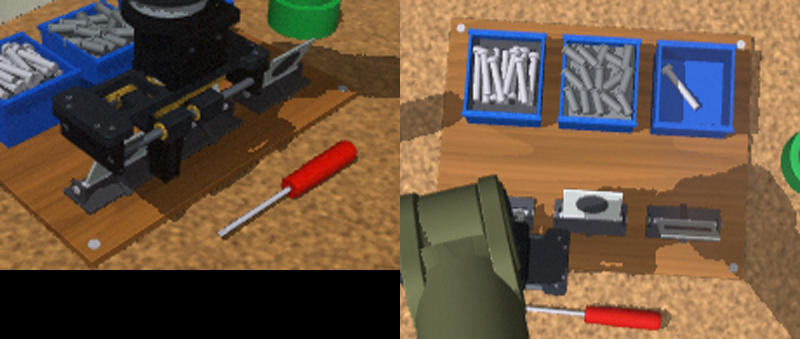

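Emit:
apply_moves(
  motion=[
    {"dp": [10, -1, 0], "rotation": [0, 0, 0], "claw": 0},
    {"dp": [20, -2, 0], "rotation": [0, 0, 0], "claw": 0},
    {"dp": [30, -3, 0], "rotation": [0, 0, 0], "claw": 0},
    {"dp": [36, -3, 0], "rotation": [0, 0, 0], "claw": 0},
    {"dp": [40, -4, 0], "rotation": [0, 0, 0], "claw": 0},
    {"dp": [44, -4, 0], "rotation": [0, 0, 0], "claw": 0},
    {"dp": [48, -4, 0], "rotation": [0, 0, 0], "claw": 0},
    {"dp": [52, -5, 0], "rotation": [0, 0, 0], "claw": 0},
  ],
)

```text
t: 3.3
tcp_pos: [556.7, 95.8, 84.6]
orientation: [65.1, 90.0, 60.2]
wrist_force: [0.2, -0.8, -0.0]
finger_gap: 0.5
```

```bash
python3 look.py l3
```

```text
3.3 [556.65890554  95.76125987  84.6091911 ] [ 0.22281373 -0.76805541 -0.02646547] 0.4602581611849717 [65.10578834 89.98763481 60.20954251]
```

View pics/l3.png

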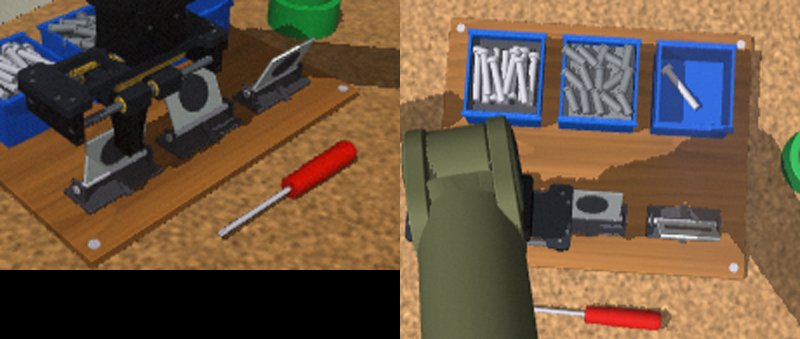

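Emit:
apply_moves(
  motion=[
    {"dp": [4, 0, 0], "rotation": [0, 0, 0], "claw": 0},
    {"dp": [8, -1, 0], "rotation": [0, 0, 0], "claw": 0},
    {"dp": [12, -1, 0], "rotation": [0, 0, 0], "claw": 0},
    {"dp": [15, -1, 0], "rotation": [0, 0, 0], "claw": 0},
    {"dp": [18, -2, 0], "rotation": [0, 0, 0], "claw": 0},
    {"dp": [20, -2, 0], "rotation": [0, 0, 0], "claw": 0},
    {"dp": [20, -2, 0], "rotation": [0, 0, 0], "claw": 0},
    {"dp": [20, -2, 0], "rotation": [0, 0, 0], "claw": 0},
  ],
)

```text
t: 4.4
tcp_pos: [576.4, 93.6, 84.5]
orientation: [148.0, 90.0, 143.1]
wrist_force: [0.1, 0.6, 0.0]
finger_gap: 0.9
```

```bash
python3 look.py l4
```

```text
4.4 [576.36412915  93.60922535  84.54425662] [0.10526808 0.6033626  0.04805996] 0.9178905399191173 [148.01403937  89.99248072 143.09811413]
```

View pics/l4.png

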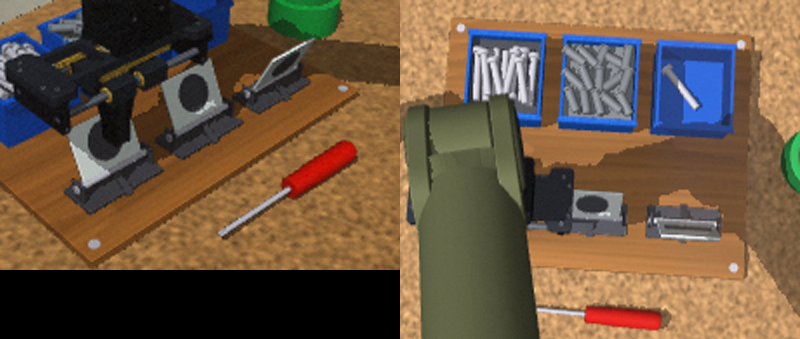

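The left tag now stands parallel to the middle one, with its disc visible at about (105,140), so it has gone over. I'll retreat and rise.

Emit:
apply_moves(
  motion=[
    {"dp": [-6, 0, 0], "rotation": [0, 0, 0], "claw": 0},
    {"dp": [-18, 2, 0], "rotation": [0, 0, 0], "claw": 0},
    {"dp": [-35, 3, 0], "rotation": [0, 0, 0], "claw": 0},
    {"dp": [-60, 5, 0], "rotation": [0, 0, 0], "claw": 0},
    {"dp": [-70, 6, 40], "rotation": [0, 0, 0], "claw": 0},
    {"dp": [-70, 6, 90], "rotation": [0, 0, 0], "claw": 0},
    {"dp": [-70, 6, 140], "rotation": [0, 0, 0], "claw": 0},
    {"dp": [-70, 6, 155], "rotation": [0, 0, 0], "claw": 0},
  ],
)

```text
t: 5.5
tcp_pos: [507.2, 100.1, 243.2]
orientation: [29.4, 89.7, 24.5]
wrist_force: [0.1, -0.2, -0.9]
finger_gap: 0.8
```

Emit:
apply_moves(
  motion=[
    {"dp": [-15, 40, 0], "rotation": [0, 0, 0], "claw": 0},
    {"dp": [-30, 90, 0], "rotation": [0, 0, 0], "claw": 0},
    {"dp": [-45, 140, 0], "rotation": [0, 0, 0], "claw": 0},
    {"dp": [-60, 190, 0], "rotation": [0, 0, 0], "claw": 0},
    {"dp": [-75, 230, 0], "rotation": [0, 0, 0], "claw": 0},
    {"dp": [-75, 240, 0], "rotation": [0, 0, 0], "claw": 0},
    {"dp": [-75, 240, 0], "rotation": [0, 0, 0], "claw": 0},
    {"dp": [-75, 240, 0], "rotation": [0, 0, 0], "claw": 0},
  ],
)

```text
t: 6.5
tcp_pos: [432.2, 337.7, 239.2]
orientation: [-90.0, 89.9, -95.0]
wrist_force: [-0.0, 0.5, -0.2]
finger_gap: 0.5
```

```bash
python3 look.py l5
```

```text
6.5 [432.21407297 337.68064257 239.23219547] [-0.01636087  0.51745229 -0.23356697] 0.5192256540455379 [-89.97534864  89.93382371 -95.03904987]
```

View pics/l5.png

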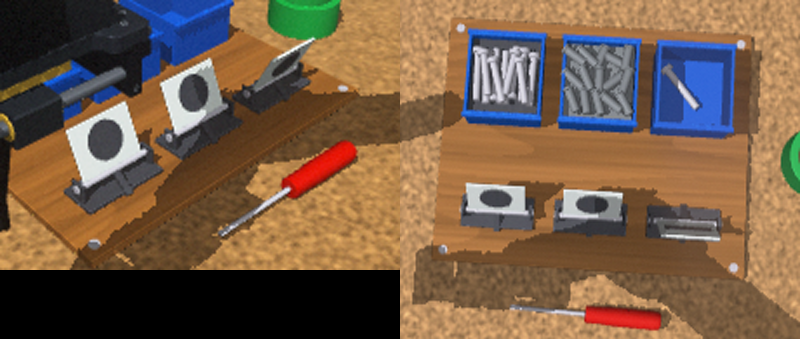

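The left and middle tags show discs and the right tag shows its bar. The screwdriver and tape look unmoved.

```bash
python3 -c "
from bench import ctrl
print(ctrl.hand_in())"
```

```text
the job is handed in; nothing more can be done
None
```

Only one tag was wrong: the left one, in front of the full bolts bin, was showing its bar. I pushed it over slowly with the closed fingertips, backed the arm clear and handed the job in at about 6.5 s.

- **Tags:** The last pictures show the left (bolts) and middle (plugs) tags leaning towards their bins with discs up. The right tag, at the bin with one leftover bolt, leans towards the robot with its bar up.
- **Force:** The wrist force read under about 1.5 N at the end of every move.
- **Bystanders:** The screwdriver and tape roll look unmoved in the last pictures. The spray can was outside their frame, so I did not recheck it; the gripper's planned path stayed well clear of it.
- **Refused call:** One move call was refused because it left out the rotation. It moved nothing, and I sent it again with the rotation included.

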